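Draw the wedges, lower the drilling board, register the hook strip

ROBOT

A 6-joint arm with a two-finger parallel gripper is mounted at the origin on the work surface. World frame = base frame: x ahead of the robot, y to its left, z up, the work surface at z = 0. Lengths are in mm, angles in degrees, forces in N, time in s.
With the tool pointing down it reaches from about 300 to 850 mm from the base axis. Payload 4.2 kg.
Tool frame: the origin (TCP) lies midway between the tips of the shut fingers; the grasp point (between the pads) lies 19 mm behind it (env.grip_depth is the distance from the TCP to the grasp point, in mm); z points along the fingers, y is the line along which they close (so a half turn about z gives the same grasp; the last joint's range is limited). The gripper opens to 91 mm and grips with 3 to 60 N. Pads are 32 mm wide; open, the fingers measure 118 mm over their backs; the gripper's body (76 mm by 178 mm) begins 60 mm behind the grasp point.
Start: joints at [-73.625, 18.312, 89.639, -0, 72.044, -1.146], TCP at [173.11, -548.339, 213.976] pointing down, gripper open.
Joint ranges: [-177.97, 177.97], [-48.28, 115.42], [12.27, 149.76], [-77.06, 257.06], [2.81, 150.46], [-146.56, 146.56]. Speed limits (degrees/s): [147.25, 147.25, 180, 180, 180, 180].

INTERFACE

Orientations are given as [roll, pitch, yaw] about the fixed x, y, z axes, in that order (R = Rz(yaw) Ry(pitch) Rx(roll)).
In Python, from workcell import env, eyes gives the robot as it stands.
- The arm moves only by the tool send_rows, never from a script. Its argument "motion" is a list of rows, each a list of 7 numbers: the shift along the world's x, y, z normalised to -1 to 1, where 1 is 0.5 m, then the turn, a rotation vector about the world's x, y, z normalised to -1 to 1, where 1 is 60 degrees, then the opening, from -1 (shut) to 1 (fully open). A call has 1 to 20 rows; each row is the pose to reach, as a shift and turn from the pose commanded when the call began; what a row does not reach only later rows make up. A row lasts 1/8 s, in which the tool goes at most 62.5 mm and 10.7 degrees, less where a joint would pass 70% of its speed; a pose out of reach is approached as far as the arm can. A call with a number of a shift or a turn outside -1 to 1 is refused whole. A call with a gripper value outside its range is refused whole. The fingers move at their own pace and stop on an object; "squeeze" is the grip in N (left out, the last holds). Time passes only in rows, so rows that repeat a pose let the fingers close. It gives the time, the measured TCP pose, the force, the opening and the grip force at its end, in the units of the state.
- env.state(): the state, without advancing time (a new reading comes with each control period).
- eyes.grab_frame(name): name is "side" or "top" or "wrist"; returns a dict with "pixels" (400x640x3 uint8, red, green, blue), "depth" (400x640 float32, mm along the optical axis (not along the pixel's ray), 0 where there is no reading), "fx", "fy", "cx", "cy" (pixels), "distortion" ([k1, k2, p1, p2, k3] as OpenCV has them; the pictures are not rectified), "R" (3x3) and "t" (3): a world point X has camera coordinates R X + t; the wrist camera has in their place "T_tool_cam" (4x4, takes a point from camera to tool coordinates, whose origin is the TCP and whose axes are the flange's). Camera axes: x right, y down, z forward; pixel columns grow to the right and rows downward; lengths in mm; the calibration is good to about 2 mm. A picture is of the moment at which its call begins: read the wrist's pose just before it.
- env.job_done(): hands the job in; it is judged then, once.
The state is a dict: "time_s": time; "qpos": joint angles; "qvel": joint speeds; "effort": joint torques, N m; "ee_pos": TCP position; "ee_rot": TCP orientation; "force": force on the tool from outside, world axes, zero at the start; "torque": the same for the moment, N m; "gripper_width": finger opening in mm; "gripper_force": force on a finger pad.
Only numpy, scipy, OpenCV 4.12 (cv2) and the standard library are available. Lean on these libraries where they do the work, as an engineer would, in place of code of your own. Each camera call takes 0.05 s, during which the arm holds its last target. There are 200 camera calls.

TASK

The heavy hinged drilling board is propped up on wooden wedges. Work every wedge backward out from under it in small, gentle tugs, without jerking a wedge or lifting the board, until the board lies fully down, and put all the wedges away lying down on the floor of the open tool case's deep tray. Then, once the board is down, lay the aluminium hook strip on it and push it fully home against both the long back rail and the end stop; leave the hammer, plumb bob and screw jar alone.

Things in the scene. Friction and masses are not known exactly. Their poses are not given: they have to be found in the camera images.
- stand: fixed plywood deck 320 (x) x 280 (y) x 12 mm; its top, 12 mm above the work surface, reaches from x = -230 to +90 mm and carries wedges and board. Origin on the work surface below the middle of the board; +x points away from the robot (toward the hinge), z up. Wedges are drawn out along -x; their start places are near y = -85, 0 and +85 mm, pointing nearly along x
- board (a joint): angle of the heavy drilling board (2.2 kg, 160 x 280 x 25 mm, wood with a steel top) about its hinge, which runs along the stand's y axis at stand x = +80 mm, z = 12 mm: 0 = fully down flat on the deck, growing as its front edge is raised; about 0.11 to 0.14 rad on the wedges. It sinks by its weight, damped. When down its front edge is at stand x = -80 mm and its top 37 mm above the work surface
- board_front (a point): middle of the lower front edge of the board (stand x = -80 mm, y = 0 when down), axes as the board's
- board_home (a point): inner corner of the stops on the board's top face for the strip's corner (stand x = +55, y = +110, z = 37 mm when down). The back rail's face runs through it along the board's y (the whole width, rail 18 mm high, on the +x side); the end stop's face runs through it along x from the rail 85 mm toward the front (18 mm high, on the +y side). Axes as the board's: parallel to the stand's when down
- wedge1: hardwood wedge, 140 long x 36 wide, underside flat, top sloping straight from a 35 mm high heel (-x end, toward the robot at the start) to a 5 mm tip (+x end); origin at the centre of its underside; 0.13 kg; grip it across its 36 mm width near the heel (45 mm behind the origin). May be absent (None). At the start its tip lies 62 to 78 mm in under the front edge of the board, its heel sticks out
- wedge2: hardwood wedge, 140 long x 36 wide, underside flat, top sloping straight from a 35 mm high heel (-x end, toward the robot at the start) to a 5 mm tip (+x end); origin at the centre of its underside; 0.13 kg; grip it across its 36 mm width near the heel (45 mm behind the origin). May be absent (None). At the start its tip lies 62 to 78 mm in under the front edge of the board, its heel sticks out
- wedge3: hardwood wedge, 140 long x 36 wide, underside flat, top sloping straight from a 35 mm high heel (-x end, toward the robot at the start) to a 5 mm tip (+x end); origin at the centre of its underside; 0.13 kg; grip it across its 36 mm width near the heel (45 mm behind the origin). May be absent (None). At the start its tip lies 62 to 78 mm in under the front edge of the board, its heel sticks out
- strip: aluminium picture-hook strip, 0.3 kg: plate 70 (x) x 200 (y) x 6 mm with a rib along its whole middle line to grip or push, 12 mm wide (x), top 32 mm above the underside; low hooks on the +x half are no obstacle. Origin: centre of its underside. Starts on the work surface beyond the case; its +x edge (away from the robot) goes to the back rail, its +y end to the end stop
- strip_corner (a point): corner of the strip's underside at its +x edge and +y end (35, 100, 0 mm from its origin), axes as the strip's
- case: fixed open black tool case: deep tray 178 (x) x 272 (y) mm outside, walls 4 mm thick and 35 mm high; the lid is folded out flat beyond the tray's -y side, a shallower tray with a closed sliding-door compartment (up to 43 mm high), not used. Origin on the work surface under the centre of the deep tray
- case_floor (a point): centre of the deep tray's inner floor, 4 mm above the work surface (inside 170 x 264 mm), axes as the case's: the wedges fit side by side with their length along x, e.g. at y = -75, 0 and 75 mm
- hammer: steel claw hammer, 200 mm long, lying left of the stand; leave alone. Origin under its middle
- plumb_bob: chrome plumb bob, 40 mm across, 97 mm high, standing point up beyond the stand; leave alone. Origin at the centre of its underside
- screw_jar: glass screw jar, 64 mm across, 70 mm high, standing beyond the strip and stand; leave alone. Origin at the centre of its underside
There are look-alikes about, which are no part of the job. What is shaped like the wedge1 but green is not meant.

How it is judged (in metres and radians):
On the way, in this order (a step that is already met when the one before it is completed fails the run):
1. the board lies fully down (all wedges out from under it) (value of joint board below 0.008 rad), for 0.2 s.
2. with the board down, the strip lies against both stops (distance between strip_corner and board_home below 0.005 m and angle between the y axis of strip_corner and the y axis of board_home, either way round below 0.03 rad), for 0.2 s.
At the end, for the whole second after the job is handed in: board down (under 0.008 rad); every wedge present at rest on the deep tray's floor, lying level within 0.27 rad, origin within 50 (x) and 130 mm (y) of its centre, under 30 mm up; strip at rest, its corner within 5 mm of the stops' inner corner, parallel to the rail within 0.03 rad (all of step 2 and value of joint board below 0.008 rad and x of wedge1 in the frame of case_floor between -0.05 and 0.05 m and y of wedge1 in the frame of case_floor between -0.13 and 0.13 m and z of each of wedge1, wedge2, wedge3 in the frame of case_floor below 0.03 m and angle between wedge1's own x axis and vertical between 1.3 and 1.84 rad and linear speed of each of wedge1, wedge2, wedge3, strip below 0.02 m/s and x of wedge2 in the frame of case_floor between -0.05 and 0.05 m and y of wedge2 in the frame of case_floor between -0.13 and 0.13 m and angle between wedge2's own x axis and vertical between 1.3 and 1.84 rad and x of wedge3 in the frame of case_floor between -0.05 and 0.05 m and y of wedge3 in the frame of case_floor between -0.13 and 0.13 m and angle between wedge3's own x axis and vertical between 1.3 and 1.84 rad); the robot touches nothing.
It fails at once if a wedge is jerked (over 0.25 m/s) while still under the board ((x of wedge1 in the frame of stand between -0.14 and 0 m and y of wedge1 in the frame of stand between -0.14 and 0.14 m and z of wedge1 in the frame of stand below 0.022 m and linear speed of wedge1 above 0.25 m/s) or (x of wedge2 in the frame of stand between -0.14 and 0 m and y of wedge2 in the frame of stand between -0.14 and 0.14 m and z of wedge2 in the frame of stand below 0.022 m and linear speed of wedge2 above 0.25 m/s) or (x of wedge3 in the frame of stand between -0.14 and 0 m and y of wedge3 in the frame of stand between -0.14 and 0.14 m and z of wedge3 in the frame of stand below 0.022 m and linear speed of wedge3 above 0.25 m/s)).
It fails at once if the board is lifted (over 0.19 rad) (value of joint board above 0.19 rad).
It fails at once if the hammer, plumb bob or screw jar is disturbed (over 30 mm) (distance of any of hammer, plumb_bob, screw_jar from where it was at the start of the episode above 0.03 m).
Of wedge1, wedge2, wedge3 only 2 to 3 are there at a start; the rules pass over those that are not, and their reading is None.
At some moment in a run one of strip may be knocked a few centimetres aside while the robot is not near it.
Once in a run the grip may slacken for a moment while it holds something.
It also fails if it takes over 208 s, if anything falls off the work surface, if the arm or the gripper's body presses on something with over 40 N, if the wrist force passes 120 N, or if a joint passes its speed limit or range.

## Working session

There is one attempt and no reset: what is moved stays moved. The work goes in short steps, Python scripts to look and compute and a tool call to move; the robot and the scene stay as the last step left them, time stands still between calls to the robot, and variables do not carry over. Pictures are saved under pics/ and viewed, at most 17 in all, crops included, and the job is handed in when it is done.

Besides the shell and the picture viewer there is one more tool, called by a JSON object that holds its "op" and its "data". send_rows: Moves the arm, as the interface text tells. Its arguments: {"type":"object","properties":{"motion":{"type":"array"},"squeeze":{"type":"number"}},"required":["motion"]}

```bash
ls; mkdir -p pics; cat > h.py <<'E'
import numpy as np,cv2
from workcell import env,eyes
def save(n,f): cv2.imwrite(f'pics/{n}.png',cv2.cvtColor(f['pixels'],cv2.COLOR_RGB2BGR))
def pts(f,uv,z=None,T=None):
    """pixels -> world: by plane height z (number) or by depth (z None)"""
    uv=np.float64(uv).reshape(-1,2)
    K=np.array([[f['fx'],0,f['cx']],[0,f['fy'],f['cy']],[0,0,1.]])
    d=cv2.undistortPoints(uv[:,None],K,np.float64(f['distortion']))[:,0]
    d=np.c_[d,np.ones(len(d))]
    if 'R' in f: R=np.array(f['R']);t=np.array(f['t']);Rw=R.T;o=-R.T@t
    else: M=T@np.array(f['T_tool_cam']);Rw=M[:3,:3];o=M[:3,3]
    w=d@Rw.T
    if z is None: s=np.array([f['depth'][int(round(v)),int(round(u))] for u,v in uv])
    else: s=(z-o[2])/w[:,2]
    return o+w*s[:,None]
def tool():
    from scipy.spatial.transform import Rotation as Ro
    s=env.state();T=np.eye(4);T[:3,:3]=Ro.from_euler('xyz',s['ee_rot'],degrees=True).as_matrix();T[:3,3]=s['ee_pos'];return T
E
python3 - <<'E'
from h import *
print(env.state(),env.grip_depth)
for n in('top','side'):
    f=eyes.grab_frame(n);save(n+'0',f);np.savez(n+'0.npz',**{k:np.array(v) for k,v in f.items()});print(n,f['R'],f['t'],f['fx'])
E
```

```text
pics
{'time_s': 0.0, 'qpos': array([-7.36270656e+01,  1.83528665e+01,  8.97090542e+01, -1.87804433e-04,
        7.20447709e+01, -1.14710406e+00]), 'qvel': array([-0.06918378,  0.09770177, -0.02521391,  0.08188116, -0.11933318,
       -0.00998392]), 'effort': array([ 1.11899302e-03, -4.12452900e+01, -2.31975800e+01,  7.27002276e-02,
        4.54129104e-02, -1.38528603e-04]), 'ee_pos': array([ 172.93572451, -547.81901913,  213.0900761 ]), 'ee_rot': array([-1.79893326e+02, -1.95738683e-03,  1.75200947e+01]), 'force': array([-0.61150606,  0.3368968 ,  0.54830195]), 'torque': array([-0.02060648, -0.02384439, -0.0163821 ]), 'gripper_force': 0.0, 'gripper_width': 91.16096062765097} 18.8
top [[-0.01041012 -0.99967356  0.02333232]
 [-0.98531187  0.00627763 -0.17064908]
 [ 0.1704469  -0.02476609 -0.98505558]] [ 115.07013397  566.90912119 1034.08468559] 394.37031973217404
side [[ 9.74484535e-01 -2.24452685e-01  9.40104376e-04]
 [-1.21908016e-01 -5.32783749e-01 -8.37424571e-01]
 [ 1.88463066e-01  8.15942687e-01 -5.46552105e-01]] [-492.98367348  198.00404612  818.46174327] 387.6024422316942
```

View pics/top0.png

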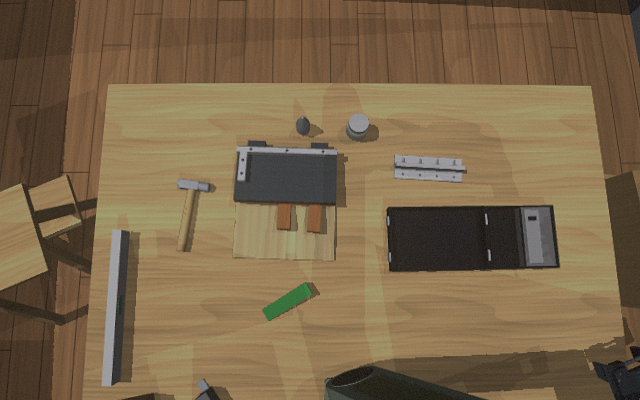

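View pics/side0.png

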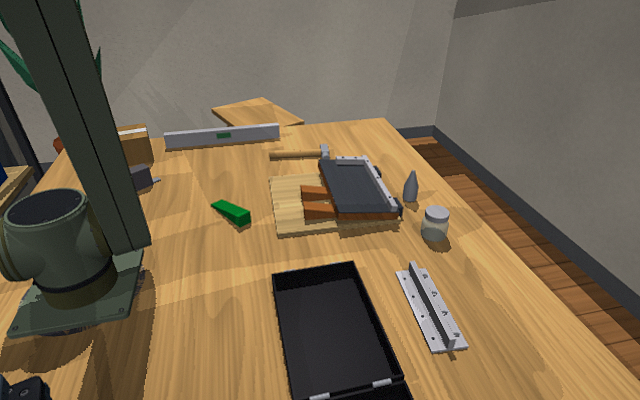

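Top view: two brown wedges at (284,217) and (314,219), and no third one. The green look-alike is at (288,300). The board is at (286,176), the case's deep tray at (437,238), and the strip at (429,168) with its plain half facing the robot. The hammer, bob and jar are at (190,215), (303,126) and (358,127). I choose the two brown wedges; a close crop will check this later.

```bash
cat > m1.py <<'E'
from h import *
f=eyes.grab_frame('top')
hsv=cv2.cvtColor(f['pixels'],cv2.COLOR_RGB2HSV)
def P(n,uv,z=None): print(n,pts(f,uv,z).round(0).tolist())
P('stand front L/R z12',[(233,258),(334,260)],12)
P('board front L/R, depth',[(236,203),(335,205)])
P('board top rail ends',[(238,150),(337,152)])
P('deck depth',[(250,235),(290,245)]);P('board mid',[(285,165),(285,195)])
P('strip corners z6',[(395,156),(393,178),(463,182),(466,160)],6); P('strip depth',[(410,177),(429,168),(450,179)])
P('case tray z35',[(388,207),(389,271),(487,207),(491,269)],35);P('floor',[(437,238)]);
P('jar,bob',[(358,122),(303,120)]);P('hammer',[(190,215)],10)
o=((hsv[...,0]<14)&(hsv[...,1]>130)&(hsv[...,2]>70)).astype(np.uint8)*255
o[:190]=0;o[250:]=0;o[:,:240]=0;o[:,340:]=0
for c in cv2.findContours(o,0,1)[0]:
    if cv2.contourArea(c)<60: continue
    r=cv2.minAreaRect(c);b=cv2.boxPoints(r);print('wedge box',b.round(1).tolist());P('  z35 heel',b,45)
    P('  depth',[r[0]])
g=((hsv[...,0]>45)&(hsv[...,0]<80)&(hsv[...,1]>130)).astype(np.uint8)
v,u=np.nonzero(g[270:330,250:330]);P('green',[(u.mean()+250,v.mean()+270)])
img=cv2.cvtColor(f['pixels'],cv2.COLOR_RGB2BGR)[135:325,225:350]
cv2.imwrite('pics/crop1.png',cv2.resize(img,None,fx=3,fy=3,interpolation=2))
E
python3 m1.py
```

```text
stand front L/R z12 [[422.0, 353.0, 12.0], [414.0, 74.0, 12.0]]
board front L/R, depth [[576.0, 349.0, 11.0], [564.0, 70.0, 39.0]]
board top rail ends [[716.0, 338.0, 59.0], [728.0, 59.0, 0.0]]
deck depth [[485.0, 307.0, 12.0], [456.0, 196.0, 13.0]]
board mid [[678.0, 209.0, 41.0], [589.0, 207.0, 57.0]]
strip corners z6 [[713.0, -110.0, 6.0], [647.0, -101.0, 6.0], [635.0, -307.0, 6.0], [701.0, -321.0, 6.0]]
strip depth [[650.0, -151.0, 6.0], [670.0, -201.0, 31.0], [644.0, -269.0, 6.0]]
case tray z35 [[558.0, -78.0, 35.0], [382.0, -74.0, 35.0], [556.0, -359.0, 35.0], [383.0, -356.0, 35.0]]
floor [[473.0, -221.0, 1.0]]
jar,bob [[794.0, 4.0, 68.0], [793.0, 157.0, 86.0]]
hammer [[542.0, 477.0, 10.0]]
wedge box [[306.70001220703125, 230.6999969482422], [308.79998779296875, 203.1999969482422], [321.29998779296875, 204.1999969482422], [319.20001220703125, 231.6999969482422]]
  z35 heel [[492.0, 149.0, 45.0], [568.0, 143.0, 45.0], [565.0, 108.0, 45.0], [489.0, 115.0, 45.0]]
  depth [[529.0, 129.0, 40.0]]
wedge box [[276.6000061035156, 228.0], [278.1000061035156, 202.60000610351562], [290.70001220703125, 203.39999389648438], [289.1000061035156, 228.8000030517578]]
  z35 heel [[500.0, 230.0, 45.0], [570.0, 227.0, 45.0], [568.0, 192.0, 45.0], [498.0, 196.0, 45.0]]
  depth [[535.0, 212.0, 40.0]]
green [[306.0, 198.0, 23.0]]
```

View pics/crop1.png

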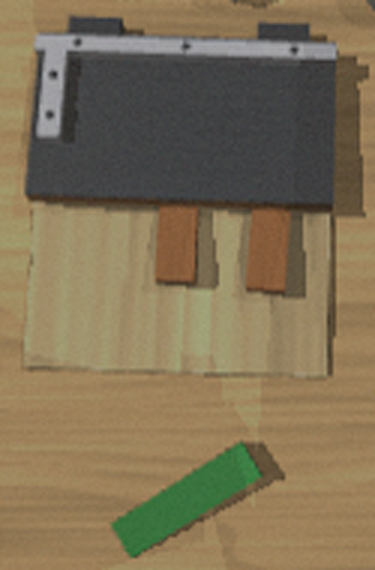

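The crop confirms two brown wedges under the front of the board; the green one lies free and is the look-alike. Stand yaw is about -1.6° with its origin near (648,207). I'm moving above the right wedge.

{"op": "send_rows", "data": {"motion": [[0.06,0.1,0.08,0,0,-0.05,1],[0.6,1.0,0.08,0,0,-0.367,1],[0.6,1.0,0.08,0,0,-0.367,1],[0.6,1.0,0.08,0,0,-0.367,1],[0.6,1.0,0.08,0,0,-0.367,1],[0.6,1.0,0.08,0,0,-0.367,1],[0.6,1.0,0.08,0,0,-0.367,1],[0.6,1.0,0.08,0,0,-0.367,1],[0.6,1.0,0.08,0,0,-0.367,1],[0.6,1.0,0.08,0,0,-0.367,1],[0.6,1.0,0.08,0,0,-0.367,1],[0.6,1.0,0.08,0,0,-0.367,1],[0.6,1.0,0.08,0,0,-0.367,1]]}}

```text
time_s: 1.78
ee_pos: [472.5, -49.3, 254.0]
ee_rot: [180.0, 0.0, -4.6]
force: [-0.0, 0.5, 0.1]
gripper_width: 91.0
gripper_force: 0.0
```

{"op": "send_rows", "data": {"motion": [[0.0,0.1,0,0,0,0,1],[0.0,0.3,0,0,0,0,1],[0.0,0.426,0,0,0,0,1],[0.0,0.426,0,0,0,0,1],[0.0,0.426,0,0,0,0,1],[0.0,0.426,0,0,0,0,1],[0.0,0.426,0,0,0,0,1]]}}

```text
time_s: 2.65
ee_pos: [473.2, 163.2, 254.1]
ee_rot: [180.0, -0.0, -4.6]
force: [0.1, 0.3, -0.5]
gripper_width: 91.1
gripper_force: 0.0
```

```bash
cat > m2.py <<'E'
from h import *
import sys
T=tool();f=eyes.grab_frame('wrist');save(sys.argv[1],f)
np.savez('w.npz',T=T,**{k:np.array(v) for k,v in f.items()})
print(T.round(2).tolist(),np.array(f['T_tool_cam']).round(2).tolist())
hsv=cv2.cvtColor(f['pixels'],cv2.COLOR_RGB2HSV)
o=((hsv[...,0]<14)&(hsv[...,1]>130)&(hsv[...,2]>60)).astype(np.uint8)*255
for c in cv2.findContours(o,0,1)[0]:
    if cv2.contourArea(c)<400: continue
    r=cv2.minAreaRect(c);b=cv2.boxPoints(r);print('box',b.round(0).tolist(),cv2.contourArea(c))
    print('  z44',pts(f,b,44,T).round(1).tolist(),'c depth',pts(f,[r[0]],None,T).round(1).tolist())
E
python3 m2.py w1
```

```text
[[1.0, -0.08, 0.0, 473.18], [-0.08, -1.0, -0.0, 163.17], [0.0, 0.0, -1.0, 254.07], [0.0, 0.0, 0.0, 1.0]] [[0.0, -0.96, -0.26, 73.63], [1.0, -0.0, 0.0, -0.08], [-0.0, -0.26, 0.96, -171.35], [0.0, 0.0, 0.0, 1.0]]
```

View pics/w1.png

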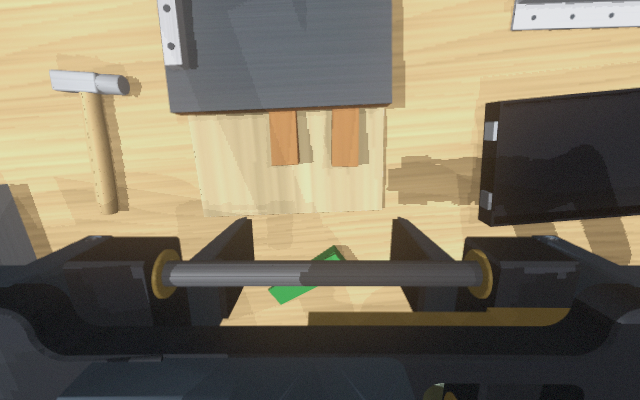

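The wrist view shows the wedges at (284,138) and (345,138), the board above them and the green look-alike between the fingers at (310,280). My colour mask needs a lower saturation bound.

```bash
python3 - <<'E'
from h import *
d=dict(np.load('w.npz'));f=d;T=d['T']
hsv=cv2.cvtColor(f['pixels'],cv2.COLOR_RGB2HSV);print(hsv[138,284],hsv[138,345],hsv[160,230])
o=cv2.inRange(hsv,(5,120,60),(16,255,255));o[:112]=0;o[170:]=0;o[:,:260]=0;o[:,365:]=0
for c in cv2.findContours(o,0,1)[0]:
    if cv2.contourArea(c)<300: continue
    r=cv2.minAreaRect(c);b=cv2.boxPoints(r);print('box',b.round(0).tolist(),cv2.contourArea(c))
    print('  z46',pts(f,b,46,T).round(1).tolist(),'c depth',pts(f,[r[0]],None,T).round(1).tolist())
print(pts(f,[(205,216),(383,209)],12,T).round(1),pts(f,[(174,110),(391,103)],None,T).round(1),pts(f,[(479,222),(486,104)],35,T).round(1))
E
```

```text
[ 15 130 208] [ 15 129 205] [ 23  61 227]
box [[332.0, 112.0], [358.0, 112.0], [358.0, 165.0], [332.0, 165.0]] 1341.5
  z46 [[562.5, 142.1, 46.0], [559.8, 108.3, 46.0], [490.7, 111.4, 46.0], [493.5, 147.0, 46.0]] c depth [[527.3, 126.8, 41.3]]
box [[269.0, 112.0], [296.0, 110.0], [299.0, 164.0], [272.0, 165.0]] 1363.0
  z46 [[569.1, 224.5, 46.0], [568.1, 188.7, 46.0], [499.0, 191.9, 46.0], [500.0, 229.6, 46.0]] c depth [[534.7, 209.5, 39.2]]
[[425.  350.2  12. ]
 [413.8  71.6  12. ]] [[5.801e+02 3.407e+02 5.750e+01]
 [5.698e+02 5.420e+01 4.000e-01]] [[389.4 -65.5  35. ]
 [556.2 -63.   35. ]]
```

{"op": "send_rows", "data": {"motion": [[0.05,-0.04,-0.1,0,0,0,0.23],[0.088,-0.071,-0.2,0,0,0,0.23],[0.088,-0.071,-0.3,0,0,0,0.23],[0.088,-0.071,-0.38,0,0,0,0.23],[0.088,-0.071,-0.43,0,0,0,0.23],[0.088,-0.071,-0.45,0,0,0,0.23],[0.088,-0.071,-0.46,0,0,0,0.23],[0.088,-0.071,-0.47,0,0,0,0.23],[0.088,-0.071,-0.472,0,0,0,0.23],[0.088,-0.071,-0.472,0,0,0,0.23]]}}

```text
time_s: 3.95
ee_pos: [517.4, 129.3, 18.5]
ee_rot: [-180.0, -0.1, -4.5]
force: [0.3, -0.0, 0.6]
gripper_width: 56.1
gripper_force: 0.0
```

```bash
python3 m2.py w2 | tail -0; python3 -c "
from h import *
f=eyes.grab_frame('side');a=f['pixels'][150:250,250:420];a=cv2.resize(a,None,fx=3,fy=3);b=cv2.cvtColor(cv2.imread('pics/w2.png'),4)[0:330,100:540];b=cv2.resize(b,(510,382))
cv2.imwrite('pics/c2.png',cv2.cvtColor(np.vstack([a[:210],b]),4))"
```

```text
Exception ignored on flushing sys.stdout:
BrokenPipeError: [Errno 32] Broken pipe
```

View pics/c2.png

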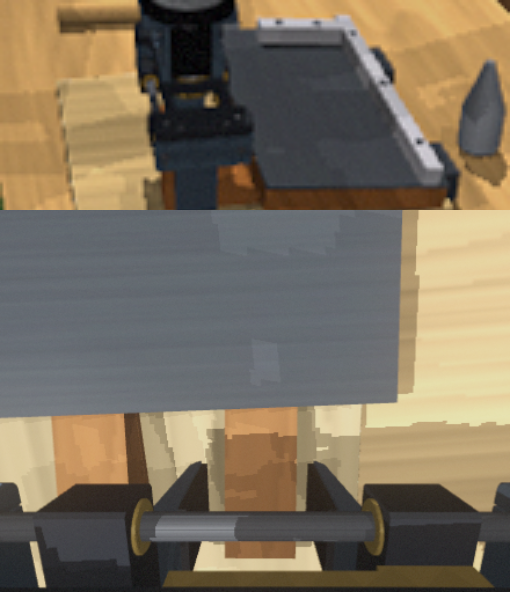

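The fingers straddle the right wedge, which is centred between them in the lower view (205 to 310 px). Closing now.

{"op": "send_rows", "data": {"motion": [[0,0,0,0,0,0,0.0],[0,0,0,0,0,0,-0.4],[0,0,0,0,0,0,-0.6],[0,0,0,0,0,0,-0.6],[0,0,0,0,0,0,-0.6],[0,0,0,0,0,0,-0.6]], "squeeze": 40}}

```text
time_s: 4.8
ee_pos: [517.1, 129.1, 18.1]
ee_rot: [180.0, -0.0, -4.5]
force: [-0.4, -1.7, 2.8]
gripper_width: 35.8
gripper_force: 39.9
```

{"op": "send_rows", "data": {"motion": [[-0.004,0,0,0,0,0,-0.6],[-0.012,0.001,0,0,0,0,-0.6],[-0.02,0.001,0,0,0,0,-0.6],[-0.028,0.002,0,0,0,0,-0.6],[-0.036,0.003,0,0,0,0,-0.6],[-0.04,0.003,0,0,0,0,-0.6],[-0.04,0.003,0,0,0,0,-0.6],[-0.048,0.004,0,0,0,0,-0.6],[-0.056,0.004,0,0,0,0,-0.6],[-0.064,0.005,0,0,0,0,-0.6],[-0.072,0.006,0,0,0,0,-0.6],[-0.08,0.006,0,0,0,0,-0.6],[-0.08,0.006,0,0,0,0,-0.6]]}}

```text
time_s: 6.42
ee_pos: [476.4, 132.2, 18.0]
ee_rot: [180.0, 0.1, -4.5]
force: [0.8, 1.2, 3.8]
gripper_width: 36.0
gripper_force: 39.9
```

{"op": "send_rows", "data": {"motion": [[-0.004,0,0,0,0,0,-0.6],[-0.012,0.001,0,0,0,0,-0.6],[-0.02,0.001,0,0,0,0,-0.6],[-0.028,0.002,0,0,0,0,-0.6],[-0.036,0.003,0,0,0,0,-0.6],[-0.04,0.003,0,0,0,0,-0.6],[-0.04,0.003,0,0,0,0,-0.6],[-0.048,0.004,0,0,0,0,-0.6],[-0.056,0.004,0,0,0,0,-0.6],[-0.064,0.005,0,0,0,0,-0.6],[-0.072,0.006,0,0,0,0,-0.6],[-0.08,0.006,0,0,0,0,-0.6],[-0.09,0.007,0,0,0,0,-0.6],[-0.1,0.008,0,0,0,0,-0.6],[-0.11,0.008,0,0,0,0,-0.6],[-0.12,0.009,0,0,0,0,-0.6],[-0.12,0.009,0,0,0,0,-0.6]]}}

```text
time_s: 8.55
ee_pos: [416.2, 136.7, 18.0]
ee_rot: [180.0, 0.1, -4.5]
force: [1.1, 1.8, 6.3]
gripper_width: 35.4
gripper_force: 40.0
```

{"op": "send_rows", "data": {"motion": [[0,0,0.02,0,0,0,-0.6],[0,0,0.06,0,0,0,-0.6],[0,0,0.12,0,0,0,-0.6],[0,0,0.18,0,0,0,-0.6],[0.0,-0.04,0.2,0,0,0,-0.6],[0.01,-0.1,0.2,0,0,0.01,-0.6],[0.02,-0.18,0.2,0,0,0.02,-0.6],[0.02,-0.26,0.2,0,0,0.03,-0.6],[0.02,-0.34,0.2,0,0,0.04,-0.6],[0.02,-0.42,0.2,0,0,0.05,-0.6],[0.02,-0.5,0.2,0,0,0.05,-0.6],[0.02,-0.55,0.2,0,0,0.05,-0.6],[0.02,-0.574,0.2,0,0,0.05,-0.6],[0.02,-0.574,0.2,0,0,0.05,-0.6],[0.02,-0.574,0.2,0,0,0.05,-0.6]]}}

```text
time_s: 10.42
ee_pos: [426.6, -149.4, 117.8]
ee_rot: [-180.0, 0.1, -1.5]
force: [0.5, 0.5, -1.9]
gripper_width: 35.7
gripper_force: 40.0
```

```bash
cat > m3.py <<'E'
from h import *
import sys
T=tool();f=eyes.grab_frame('wrist');a=f['pixels'];g=eyes.grab_frame('side')['pixels']
cv2.imwrite('pics/%s.png'%sys.argv[1],cv2.cvtColor(np.vstack([cv2.resize(a,(480,300)),cv2.resize(g[140:,160:],(480,260))]),4))
np.savez('w.npz',T=T,**{k:np.array(v) for k,v in f.items()});print(T[:3,3].round(1))
E
python3 m3.py c3
```

```text
[ 426.6 -149.4  117.8]
```

View pics/c3.png

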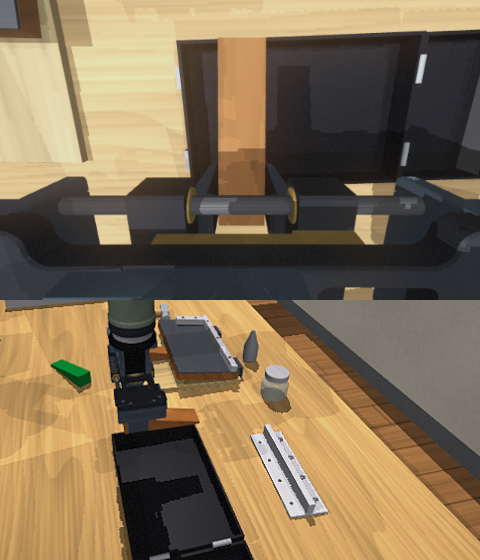

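The wedge is held straight at (242,130), over the tray. The tray's far corners are at (178,40) and (422,32) in the wrist half of the picture, and the second wedge is still under the board.

```bash
python3 - <<'E'
from h import *
d=dict(np.load('w.npz'));k=640/480
print(pts(d,np.array([(178,41),(422,32),(188,165)])*k,35,d['T']).round(0))
f=eyes.grab_frame('top');print(pts(f,[(388,207),(389,271)],35).round(0))
print(pts(d,np.array([(243,40)])*k,None,d['T']).round(0),pts(d,np.array([(242,150)])*k,None,d['T']).round(0))
E
```

```text
[[ 558.  -83.   35.]
 [ 560. -349.   35.]
 [ 414.  -80.   35.]]
[[558. -78.  35.]
 [382. -74.  35.]]
[[ 539. -154.  118.]] [[ 459. -151.  135.]]
```

{"op": "send_rows", "data": {"motion": [[0,0,-0.04,0,0,0,-0.6],[0,0,-0.1,0,0,0,-0.6],[0,0,-0.16,0,0,0,-0.6],[0,0,-0.19,0,0,0,-0.6],[0,0,-0.205,0,0,0,-0.6],[0,0,-0.212,0,0,0,-0.6],[0,0,-0.214,0,0,0,-0.6],[0,0,-0.214,0,0,0,-0.6],[0,0,-0.214,0,0,0,-0.2],[0,0,-0.214,0,0,0,0.2],[0,0,-0.214,0,0,0,0.2],[0,0,-0.214,0,0,0,0.2],[0,0,-0.2,0,0,0,0.2],[0,0,-0.17,0,0,0,0.2],[0,0,-0.1,0,0,0,0.2],[0,0,0,0,0,0,0.2],[0,0,0.05,0,0,0,0.2],[0,0,0.05,0,0,0,0.2]]}}

```text
time_s: 12.82
ee_pos: [428.4, -150.8, 145.1]
ee_rot: [179.9, -0.3, -1.5]
force: [-0.4, -0.1, -0.2]
gripper_width: 54.9
gripper_force: 0.0
```

{"op": "send_rows", "data": {"motion": [[0,0.05,0,0,0,0,0.2],[0.04,0.16,0,0,0,0,0.2],[0.08,0.28,0,0,0,0,0.2],[0.12,0.4,0,0,0,-0.01,0.2],[0.16,0.52,0,0,0,-0.02,0.2],[0.19,0.64,-0.02,0,0,-0.028,0.2],[0.194,0.71,-0.05,0,0,-0.028,0.2],[0.194,0.718,-0.086,0,0,-0.028,0.2],[0.194,0.718,-0.086,0,0,-0.028,0.2],[0.194,0.718,-0.086,0,0,-0.028,0.2]]}}

```text
time_s: 14.08
ee_pos: [524.0, 208.2, 99.7]
ee_rot: [180.0, 0.0, -3.2]
force: [0.1, -0.4, 0.3]
gripper_width: 54.7
gripper_force: 0.0
```

```bash
python3 m3.py c4; python3 - <<'E'
from h import *
f=dict(np.load('w.npz'));T=f['T']
hsv=cv2.cvtColor(f['pixels'],cv2.COLOR_RGB2HSV)
o=cv2.inRange(hsv,(5,110,60),(17,255,255))
for c in cv2.findContours(o,0,1)[0]:
    if cv2.contourArea(c)<500: continue
    r=cv2.minAreaRect(c);b=cv2.boxPoints(r);print('box',b.round(0).tolist(),cv2.contourArea(c))
    print('  z42',pts(f,b,42,T).round(1).tolist())
E
```

```text
[524.  208.2  99.7]
box [[297.0, 159.0], [338.0, 159.0], [339.0, 241.0], [298.0, 242.0]] 3276.0
  z42 [[571.8, 226.1, 42.0], [570.5, 192.0, 42.0], [496.9, 193.6, 42.0], [498.3, 230.7, 42.0]]
```

View pics/c4.png

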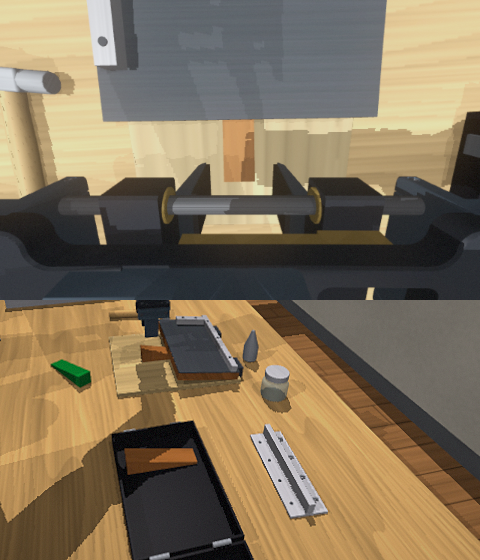

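The first wedge lies flat in the tray (160,460 in the picture). The second is at (238,150) between the fingers, so I descend and grip it.

{"op": "send_rows", "data": {"motion": [[0,0.005,-0.04,0,0,0.01,0.2],[0,0.005,-0.1,0,0,0.01,0.2],[0,0.005,-0.14,0,0,0.01,0.2],[0,0.005,-0.16,0,0,0.01,0.2],[0,0.005,-0.164,0,0,0.01,0.2],[0,0.005,-0.164,0,0,0.01,0.2],[0,0.005,-0.164,0,0,0.01,0],[0,0.005,-0.164,0,0,0.01,-0.4],[0,0.005,-0.164,0,0,0.01,-0.6],[0,0.005,-0.164,0,0,0.01,-0.6],[0,0.005,-0.164,0,0,0.01,-0.6],[0,0.005,-0.164,0,0,0.01,-0.6]], "squeeze": 40}}

```text
time_s: 15.68
ee_pos: [524.3, 211.2, 18.5]
ee_rot: [180.0, -0.0, -2.5]
force: [-0.9, -0.7, 4.6]
gripper_width: 35.8
gripper_force: 40.0
```

{"op": "send_rows", "data": {"motion": [[-0.004,0,0,0,0,0,-0.6],[-0.012,0.001,0,0,0,0,-0.6],[-0.02,0.001,0,0,0,0,-0.6],[-0.028,0.001,0,0,0,0,-0.6],[-0.036,0.002,0,0,0,0,-0.6],[-0.04,0.002,0,0,0,0,-0.6],[-0.04,0.002,0,0,0,0,-0.6],[-0.048,0.002,0,0,0,0,-0.6],[-0.056,0.002,0,0,0,0,-0.6],[-0.064,0.003,0,0,0,0,-0.6],[-0.072,0.003,0,0,0,0,-0.6],[-0.08,0.003,0,0,0,0,-0.6],[-0.08,0.003,0,0,0,0,-0.6]]}}

```text
time_s: 17.3
ee_pos: [487.4, 213.7, 18.5]
ee_rot: [-179.8, -0.4, -2.6]
force: [6.0, 0.2, -1.1]
gripper_width: 35.9
gripper_force: 40.0
```

{"op": "send_rows", "data": {"motion": [[-0.004,0,0,0,0,0,-0.6],[-0.012,0.001,0,0,0,0,-0.6],[-0.02,0.001,0,0,0,0,-0.6],[-0.028,0.001,0,0,0,0,-0.6],[-0.036,0.002,0,0,0,0,-0.6],[-0.04,0.002,0,0,0,0,-0.6],[-0.04,0.002,0,0,0,0,-0.6],[-0.048,0.002,0,0,0,0,-0.6],[-0.054,0.003,0,0,0,0,-0.6],[-0.06,0.003,0,0,0,0,-0.6],[-0.066,0.003,0,0,0,0,-0.6],[-0.072,0.003,0,0,0,0,-0.6],[-0.08,0.003,0,0,0,0,-0.6],[-0.09,0.004,0,0,0,0,-0.6],[-0.1,0.005,0,0,0,0,-0.6],[-0.11,0.005,0,0,0,0,-0.6],[-0.12,0.005,0,0,0,0,-0.6],[-0.12,0.005,0,0,0,0,-0.6]]}}

```text
time_s: 19.55
ee_pos: [424.0, 215.5, 18.4]
ee_rot: [-180.0, -0.1, -2.6]
force: [2.3, 1.1, 7.7]
gripper_width: 35.7
gripper_force: 40.0
```

```bash
python3 m3.py c5
```

```text
[424.  215.5  18.4]
```

View pics/c5.png

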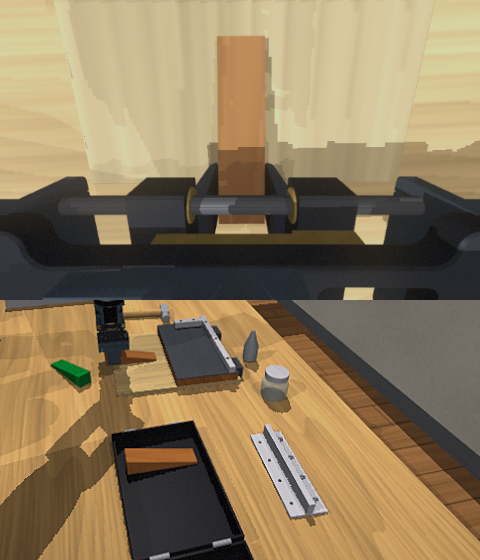

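The second wedge is fully out: its tip at (242,40) is clear of the board, which is down. I carry it to the tray.

{"op": "send_rows", "data": {"motion": [[0,0,0.02,0,0,0,-0.6],[0,0,0.06,0,0,0,-0.6],[0,0,0.12,0,0,0,-0.6],[0,0,0.18,0,0,0,-0.6],[0.0,-0.04,0.2,0,0,0,-0.6],[0.006,-0.1,0.2,0,0,0.01,-0.6],[0.006,-0.18,0.2,0,0,0.018,-0.6],[0.006,-0.28,0.2,0,0,0.018,-0.6],[0.006,-0.38,0.2,0,0,0.018,-0.6],[0.006,-0.48,0.2,0,0,0.018,-0.6],[0.006,-0.58,0.2,0,0,0.018,-0.6],[0.006,-0.68,0.2,0,0,0.018,-0.6],[0.006,-0.78,0.2,0,0,0.018,-0.6],[0.006,-0.86,0.2,0,0,0.018,-0.6],[0.006,-0.92,0.2,0,0,0.018,-0.6],[0.006,-0.942,0.2,0,0,0.018,-0.6],[0.006,-0.942,0.2,0,0,0.018,-0.6],[0.006,-0.942,0.2,0,0,0.018,-0.6]]}}

```text
time_s: 21.9
ee_pos: [426.6, -254.4, 117.8]
ee_rot: [-179.9, 0.1, -1.5]
force: [-0.2, 0.8, -2.1]
gripper_width: 36.1
gripper_force: 40.0
```

```bash
python3 m3.py c6; python3 - <<'E'
from h import *
f=dict(np.load('w.npz'));T=f['T']
hsv=cv2.cvtColor(f['pixels'],cv2.COLOR_RGB2HSV)
o=cv2.inRange(hsv,(3,100,50),(17,255,255));o[230:]=0
for c in cv2.findContours(o,0,1)[0]:
    if cv2.contourArea(c)<500: continue
    r=cv2.minAreaRect(c);b=cv2.boxPoints(r);print('box',b.round(0).tolist())
    print(' depth',pts(f,[r[0]],None,T).round(1).tolist(),'z118',pts(f,b,118,T).round(0).tolist())
E
```

```text
[ 426.6 -254.4  117.8]
box [[188.0, 82.0], [236.0, 80.0], [243.0, 229.0], [195.0, 231.0]]
 depth [[475.2, -154.6, 23.0]] z118 [[526.0, -181.0, 118.0], [526.0, -208.0, 118.0], [436.0, -203.0, 118.0], [435.0, -171.0, 118.0]]
box [[114.0, 48.0], [430.0, 48.0], [430.0, 229.0], [114.0, 229.0]]
 depth [[488.8, -205.9, 3.4]] z118 [[544.0, -143.0, 118.0], [540.0, -317.0, 118.0], [433.0, -326.0, 118.0], [438.0, -119.0, 118.0]]
```

{"op": "send_rows", "data": {"motion": [[0,0,-0.04,0,0,0,-0.6],[0,0,-0.1,0,0,0,-0.6],[0,0,-0.16,0,0,0,-0.6],[0,0,-0.19,0,0,0,-0.6],[0,0,-0.205,0,0,0,-0.6],[0,0,-0.212,0,0,0,-0.6],[0,0,-0.214,0,0,0,-0.6],[0,0,-0.214,0,0,0,-0.6],[0,0,-0.214,0,0,0,-0.2],[0,0,-0.214,0,0,0,0.2],[0,0,-0.214,0,0,0,0.2],[0,0,-0.214,0,0,0,0.2],[0,0,-0.2,0,0,0,0.2],[0,0,-0.17,0,0,0,0.2],[0,0,-0.1,0,0,0,0.2],[0,0,0,0,0,0,0.2],[0,0,0.1,0,0,0,0.2],[0,0,0.2,0,0,0,0.2],[0,0,0.26,0,0,0,0.2],[0,0,0.26,0,0,0,0.2]]}}

```text
time_s: 24.5
ee_pos: [428.2, -256.5, 251.5]
ee_rot: [179.8, -0.4, -1.5]
force: [0.3, 0.8, -0.9]
gripper_width: 54.5
gripper_force: 0.0
```

Both wedges are in the tray. Next the strip: I move above it and turn the gripper a quarter turn so it closes along x on the rib.

{"op": "send_rows", "data": {"motion": [[0.03,0.01,0,0,0,0.1,0.2],[0.12,0.03,0,0,0,0.25,0.2],[0.22,0.05,0,0,0,0.4,0.2],[0.32,0.07,0,0,0,0.55,0.2],[0.4,0.08,0,0,0,0.7,0.2],[0.4,0.09,0,0,0,0.85,0.2],[0.4,0.09,0,0,0,0.95,0.2],[0.4,0.09,0,0,0,0.95,0.2]]}}

```text
time_s: 25.5
ee_pos: [626.5, -210.5, 246.5]
ee_rot: [-179.8, 0.0, 55.4]
force: [0.2, 0.0, 0.4]
gripper_width: 54.9
gripper_force: 0.0
```

{"op": "send_rows", "data": {"motion": [[0,0,0,0,0,0.1,0.2],[0,0,0,0,0,0.25,0.2],[0,0,0,0,0,0.4,0.2],[0,0,0,0,0,0.5,0.2],[0,0,0,0,0,0.52,0.2],[0,0,0,0,0,0.52,0.2],[0,0,0,0,0,0.52,0.2]]}}

```text
time_s: 26.38
ee_pos: [627.0, -210.8, 247.9]
ee_rot: [-180.0, -0.0, 86.6]
force: [0.5, -0.3, 0.3]
gripper_width: 54.9
gripper_force: 0.0
```

```bash
python3 m3.py c7; python3 - <<'E'
from h import *
f=eyes.grab_frame('top');save('t2',f);np.savez('t2.npz',**{k:np.array(v) for k,v in f.items()})
E
```

```text
[ 627.  -210.8  247.9]
```

View pics/c7.png

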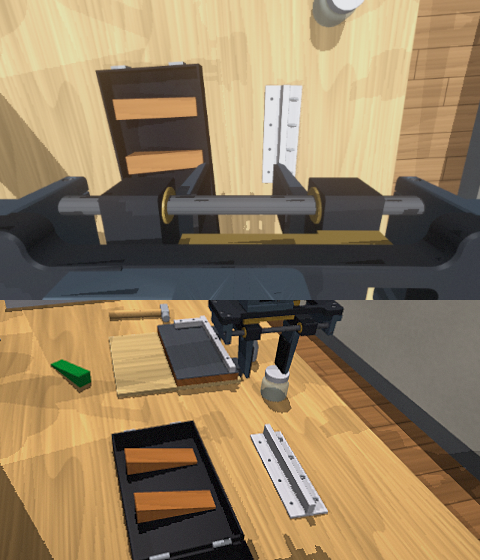

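Both wedges lie in the tray. The strip is at (282,135) in the wrist half, with its hooks on the right (+x) half. Now I measure its rib and the lowered board.

```bash
python3 - <<'E'
from h import *
f=dict(np.load('w.npz'));T=f['T']
hsv=cv2.cvtColor(f['pixels'],cv2.COLOR_RGB2HSV)
m=cv2.inRange(hsv,(0,0,150),(180,40,255));m[250:]=0;m[:90]=0;m[:,:330]=0;m[:,430:]=0
D=f['depth'];h=(D>0)
vv,uu=np.nonzero(m);w=pts(f,np.c_[uu,vv],None,T);ok=(w[:,2]>-5)&(w[:,2]<45);w=w[ok]
pl=w[w[:,2]<12];rb=w[w[:,2]>22]
for n,q in(('plate',pl),('rib',rb)):
    r=cv2.minAreaRect(q[:,:2].astype(np.float32));print(n,len(q),np.round(r[0],1),np.round(r[1],1),round(r[2],2),q[:,2].mean().round(1), np.polyfit(q[:,1],q[:,0],1).round(4),np.percentile(q[:,1],[1,99]).round(0))
# top camera, board down
t=dict(np.load('t2.npz'));H=cv2.cvtColor(t['pixels'],cv2.COLOR_RGB2HSV)
g=cv2.inRange(t['pixels'],(30,30,30),(90,90,95));g[:140]=0;g[215:]=0;g[:,:225]=0;g[:,350:]=0
g=cv2.morphologyEx(g,cv2.MORPH_OPEN,np.ones((5,5)))
c=max(cv2.findContours(g,0,1)[0],key=cv2.contourArea);b=cv2.boxPoints(cv2.minAreaRect(c));print(b.round(0).tolist(),pts(t,b,37).round(1).tolist())
m=cv2.inRange(H,(0,0,120),(180,45,255));m[:140]=0;m[200:]=0;m[:,385:]=255*(m[:,385:]>0)
s=m.copy();s[:,:385]=0;s[:,475:]=0
c=max(cv2.findContours(s,0,1)[0],key=cv2.contourArea);r=cv2.minAreaRect(c);print('strip top',pts(t,cv2.boxPoints(r),6).round(0).tolist())
cv2.imwrite('pics/c8.png',cv2.resize(cv2.cvtColor(t['pixels'],4)[135:275,225:350],None,fx=4,fy=4,interpolation=2))
E
```

```text
plate 4121 [ 705.8 -224. ] [201.   72.3] 86.41 6.6 [8.590000e-02 7.217048e+02] [-317. -126.]
rib 891 [ 706.4 -199.9] [150.   12.3] 86.37 32.5 [6.26000e-02 7.18707e+02] [-271. -126.]
[[235.0, 204.0], [236.0, 154.0], [336.0, 156.0], [335.0, 207.0]] [[568.3, 346.6, 37.0], [711.9, 347.0, 37.0], [703.4, 64.3, 37.0], [559.5, 70.3, 37.0]]
strip top [[713.0, -123.0, 6.0], [746.0, -127.0, 6.0], [733.0, -313.0, 6.0], [700.0, -308.0, 6.0]]
```

View pics/c8.png

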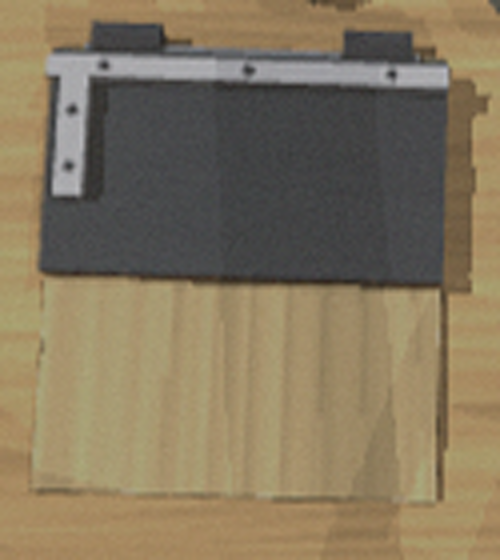

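The crop shows the board flat on the deck, with the inner stop corner at (90,83). The strip has been knocked aside: its centre is now (706,-224), still turned about -3.6°. I descend to the rib there.

{"op": "send_rows", "data": {"motion": [[0.05,-0.01,0,0,0,0,0.2],[0.12,-0.027,-0.05,0,0,0,0.2],[0.159,-0.027,-0.15,0,0,0,0.2],[0.159,-0.027,-0.26,0,0,0,0.2],[0.159,-0.027,-0.34,0,0,0,0.2],[0.159,-0.027,-0.36,0,0,0,0.2],[0.159,-0.027,-0.36,0,0,0,0.2],[0.159,-0.027,-0.36,0,0,0,0.2]]}}

```text
time_s: 27.52
ee_pos: [708.1, -224.9, 70.7]
ee_rot: [179.7, 0.1, 86.7]
force: [-1.1, -0.1, 0.2]
gripper_width: 54.4
gripper_force: 0.0
```

```bash
python3 - <<'E'
from h import *
T=tool();f=eyes.grab_frame('wrist');save('w9',f)
print(T[:3,3].round(1))
vv,uu=np.mgrid[0:230:2,0:640:2];uu=uu.ravel();vv=vv.ravel();w=pts(f,np.c_[uu,vv],None,T)
k=(w[:,2]>22)&(w[:,2]<38)&(abs(w[:,0]-706)<50)&(w[:,1]>-330)&(w[:,1]<-60);q=w[k];r=cv2.minAreaRect(q[:,:2].astype(np.float32))
print(len(q),r,q[:,2].mean(),np.polyfit(q[:,1],q[:,0],1))
f=eyes.grab_frame('top');print(pts(f,[(247.5,155.75)],37).round(1))
E
```

```text
[ 708.1 -224.9   70.7]
566 ((707.9942016601562, -177.77407836914062), (105.89495849609375, 11.300055503845215), 86.72763061523438) 32.58224700265964 [5.96943819e-02 7.18759465e+02]
[[706.3 314.8  37. ]]
```

{"op": "send_rows", "data": {"motion": [[-0.003,0,-0.04,0,0,0,0.2],[-0.003,0,-0.08,0,0,0,0.2],[-0.003,0,-0.105,0,0,0,0.2],[-0.003,0,-0.116,0,0,0,0.2],[-0.003,0,-0.116,0,0,0,0.2],[-0.003,0,-0.116,0,0,0,-0.2],[-0.003,0,-0.116,0,0,0,-0.5],[-0.003,0,-0.116,0,0,0,-0.8],[-0.003,0,-0.116,0,0,0,-0.9],[-0.003,0,-0.116,0,0,0,-0.9],[-0.003,0,-0.116,0,0,0,-0.9],[-0.003,0,-0.116,0,0,0,-0.9]], "squeeze": 40}}

```text
time_s: 29.12
ee_pos: [705.3, -224.4, 10.1]
ee_rot: [180.0, 0.0, 86.7]
force: [-0.6, -0.1, -0.1]
gripper_width: 11.9
gripper_force: 40.0
```

{"op": "send_rows", "data": {"motion": [[0,0,0.02,0,0,0,-0.9],[0,0,0.06,0,0,0,-0.9],[0,0,0.12,0,0,0,-0.9],[-0.03,0.02,0.18,0,0,0,-0.9],[-0.07,0.06,0.2,0,0,0.01,-0.9],[-0.1,0.12,0.2,0,0,0.027,-0.9],[-0.1,0.2,0.2,0,0,0.027,-0.9],[-0.1,0.3,0.2,0,0,0.027,-0.9],[-0.1,0.4,0.2,0,0,0.027,-0.9],[-0.1,0.5,0.2,0,0,0.027,-0.9],[-0.1,0.6,0.2,0,0,0.027,-0.9],[-0.1,0.7,0.2,0,0,0.027,-0.9],[-0.1,0.78,0.2,0,0,0.027,-0.9],[-0.1,0.83,0.2,0,0,0.027,-0.9],[-0.1,0.856,0.2,0,0,0.027,-0.9],[-0.1,0.856,0.2,0,0,0.027,-0.9],[-0.1,0.856,0.2,0,0,0.027,-0.9]]}}

```text
time_s: 31.25
ee_pos: [655.2, 202.2, 110.0]
ee_rot: [-180.0, 0.0, 88.3]
force: [0.8, -0.3, -2.5]
gripper_width: 11.6
gripper_force: 40.0
```

```bash
python3 m3.py c9
```

```text
[655.2 202.2 110. ]
```

View pics/c9.png

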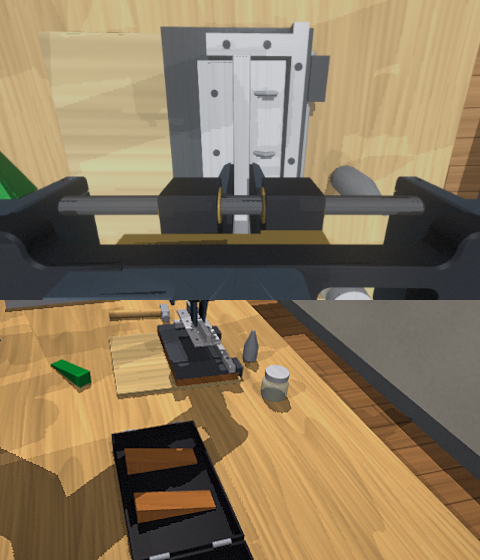

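The strip hangs level in the gripper over the board. Its leading corner is at (286,62) and the stop corner at about (287,53) in the wrist half. I compute the gaps.

```bash
python3 - <<'E'
from h import *
f=dict(np.load('w.npz'));T=f['T'];k=640/480
a=f['pixels'][20:270,230:450];cv2.imwrite('pics/c10.png',cv2.cvtColor(cv2.resize(a,None,fx=3,fy=3,interpolation=2)[:600],4))
print('strip corner z106',pts(f,np.array([(286,61),(198,62)])*k,106,T).round(1),pts(f,np.array([(278,70)])*k,None,T).round(1))
print('rail top inner z55',pts(f,np.array([(288.5,54),(207,54)])*k,55,T).round(1))
# depth profile along rows for rail/board heights
for v in(66,):
  row=pts(f,[(u,v) for u in range(260,420,4)],None,T);print(np.c_[range(260,420,4),row].round(0).tolist())
E
```

```text
strip corner z106 [[692.4 300.4 106. ]
 [623.7 301.8 106. ]] [[686.3 294.  105.9]]
rail top inner z55 [[705.  313.7  55. ]
 [623.6 316.2  55. ]]
[[260.0, 609.0, 324.0, 38.0], [264.0, 612.0, 324.0, 38.0], [268.0, 615.0, 324.0, 38.0], [272.0, 618.0, 324.0, 37.0], [276.0, 624.0, 320.0, 56.0], [280.0, 627.0, 320.0, 56.0], [284.0, 630.0, 320.0, 56.0], [288.0, 633.0, 320.0, 56.0], [292.0, 636.0, 320.0, 55.0], [296.0, 639.0, 320.0, 55.0], [300.0, 642.0, 320.0, 55.0], [304.0, 645.0, 319.0, 56.0], [308.0, 648.0, 320.0, 55.0], [312.0, 651.0, 319.0, 56.0], [316.0, 654.0, 319.0, 57.0], [320.0, 657.0, 319.0, 57.0], [324.0, 660.0, 319.0, 57.0], [328.0, 663.0, 319.0, 56.0], [332.0, 666.0, 319.0, 56.0], [336.0, 669.0, 319.0, 55.0], [340.0, 672.0, 319.0, 55.0], [344.0, 674.0, 318.0, 57.0], [348.0, 678.0, 319.0, 55.0], [352.0, 681.0, 319.0, 55.0], [356.0, 683.0, 318.0, 55.0], [360.0, 686.0, 318.0, 56.0], [364.0, 689.0, 318.0, 56.0], [368.0, 693.0, 318.0, 54.0], [372.0, 695.0, 318.0, 55.0], [376.0, 698.0, 318.0, 55.0], [380.0, 701.0, 318.0, 56.0], [384.0, 704.0, 318.0, 55.0], [388.0, 707.0, 317.0, 56.0], [392.0, 710.0, 317.0, 56.0], [396.0, 713.0, 317.0, 56.0], [400.0, 716.0, 317.0, 56.0], [404.0, 719.0, 317.0, 55.0], [408.0, 722.0, 317.0, 56.0], [412.0, 731.0, 321.0, 36.0], [416.0, 742.0, 325.0, 12.0]]
```

View pics/c10.png

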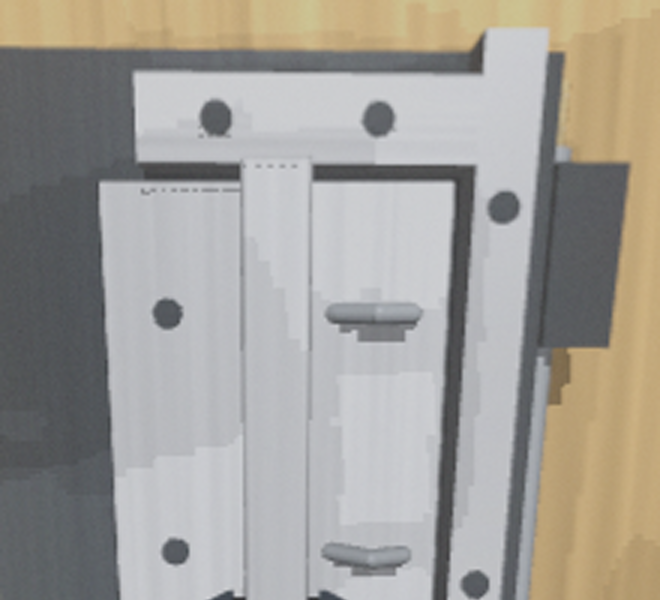

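The gap is about 13 mm in both x and y, and the strip is parallel to the rail. I lower it onto the board.

{"op": "send_rows", "data": {"motion": [[0,0,-0.03,0,0,0,-0.9],[0,0,-0.07,0,0,0,-0.9],[0,0,-0.1,0,0,0,-0.9],[0,0,-0.115,0,0,0,-0.9],[0,0,-0.121,0,0,0,-0.9],[0,0,-0.124,0,0,0,-0.9],[0,0,-0.124,0,0,0,-0.9],[0,0,-0.124,0,0,0,-0.9]]}}

```text
time_s: 32.35
ee_pos: [655.4, 203.8, 48.5]
ee_rot: [179.9, -0.0, 88.3]
force: [0.2, -0.1, -2.0]
gripper_width: 12.0
gripper_force: 40.0
```

{"op": "send_rows", "data": {"motion": [[0,0,-0.002,0,0,0,-0.9],[0,0,-0.004,0,0,0,-0.9],[0,0.004,-0.004,0,0,0,-0.9],[0,0.008,-0.004,0,0,0,-0.9],[0,0.012,-0.004,0,0,0,-0.9],[0,0.016,-0.004,0,0,0,-0.9],[0,0.018,-0.004,0,0,0,-0.9],[0,0.02,-0.004,0,0,0,-0.9],[0,0.022,-0.004,0,0,0,-0.9],[0,0.022,-0.004,0,0,0,-0.9]], "squeeze": 20}}

```text
time_s: 33.6
ee_pos: [656.1, 213.4, 47.1]
ee_rot: [179.9, 0.1, 88.3]
force: [-0.1, -4.7, 4.3]
gripper_width: 11.5
gripper_force: 20.0
```

{"op": "send_rows", "data": {"motion": [[0,0.002,0,0,0,0,-0.9],[0,0.004,0,0,0,0,-0.9],[0,0.006,0,0,0,0,-0.9],[0,0.006,0,0,0,0,-0.9],[0,0.006,0,0,0,0,-0.9]]}}

```text
time_s: 34.22
ee_pos: [656.0, 213.6, 47.1]
ee_rot: [179.9, 0.4, 88.4]
force: [-0.1, -13.3, 6.4]
gripper_width: 11.8
gripper_force: 20.0
```

Against the end stop (13 N). Now I push in +x toward the rail.

{"op": "send_rows", "data": {"motion": [[0.004,-0.003,0,0,0,0,-0.9],[0.008,-0.003,0,0,0,0,-0.9],[0.012,-0.003,0,0,0,0,-0.9],[0.016,-0.003,0,0,0,0,-0.9],[0.018,-0.003,0,0,0,0,-0.9],[0.02,-0.003,0,0,0,0,-0.9],[0.022,-0.003,0,0,0,0,-0.9],[0.024,-0.003,0,0,0,0,-0.9],[0.024,-0.003,0,0,0,0,-0.9]]}}

```text
time_s: 35.35
ee_pos: [659.0, 213.2, 47.0]
ee_rot: [-179.0, 0.4, 88.4]
force: [-19.6, -9.4, 18.2]
gripper_width: 11.9
gripper_force: 20.1
```

Resistance came earlier than expected (x=659, 20 N). I take a look.

```bash
python3 - <<'E'
from h import *
T=tool();f=eyes.grab_frame('wrist')
np.savez('w.npz',T=T,**{k:np.array(v) for k,v in f.items()})
a=f['pixels'][0:250,180:460]
g=eyes.grab_frame('side')['pixels'][170:260,300:420]
cv2.imwrite('pics/c11.png',cv2.cvtColor(np.hstack([cv2.resize(a,(448,400)),cv2.resize(g,(350,400))]),4))
E
```

```text
(no output)
```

View pics/c11.png

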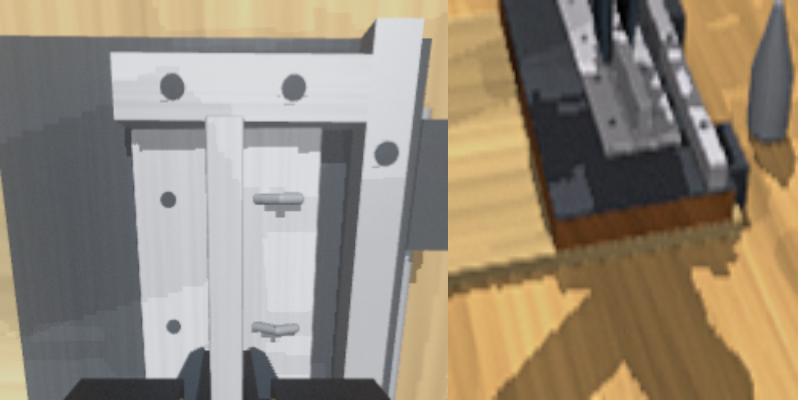

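The strip touches the end stop, but a gap of about 8 mm to the rail remains (px 322 against 355). The resistance is friction from pressing down, so I unload z and y slightly and push on.

{"op": "send_rows", "data": {"motion": [[0,0,0.003,0,0,0,-0.9],[0,-0.002,0.005,0,0,0,-0.9],[0,-0.002,0.005,0,0,0,-0.9],[0,-0.002,0.005,0,0,0,-0.9]]}}

```text
time_s: 35.95
ee_pos: [664.9, 213.1, 47.3]
ee_rot: [-179.7, 0.2, 88.4]
force: [-4.7, -6.0, 0.7]
gripper_width: 12.1
gripper_force: 20.0
```

{"op": "send_rows", "data": {"motion": [[0.003,0,0,0,0,0,-0.9],[0.005,0,0,0,0,0,-0.9],[0.007,0,0,0,0,0,-0.9],[0.008,0,0,0,0,0,-0.9],[0.008,0,0,0,0,0,-0.9]]}}

```text
time_s: 36.58
ee_pos: [666.9, 213.0, 47.3]
ee_rot: [-179.4, 0.3, 88.4]
force: [-8.5, -5.9, 3.1]
gripper_width: 12.1
gripper_force: 20.0
```

{"op": "send_rows", "data": {"motion": [[0.002,0,0.001,0,0,0,-0.9],[0.004,0,0.001,0,0,0,-0.9],[0.006,0,0.001,0,0,0,-0.9],[0.007,0,0.001,0,0,0,-0.9],[0.007,0,0.001,0,0,0,-0.9]]}}

```text
time_s: 37.2
ee_pos: [669.0, 213.0, 47.4]
ee_rot: [-179.3, 0.3, 88.3]
force: [-11.2, -5.5, 4.4]
gripper_width: 11.9
gripper_force: 20.0
```

```bash
python3 - <<'E'
from h import *
T=tool();f=eyes.grab_frame('wrist')
np.savez('w.npz',T=T,**{k:np.array(v) for k,v in f.items()})
a=f['pixels'][0:250,180:460]
g=eyes.grab_frame('side')['pixels'][170:260,300:420]
cv2.imwrite('pics/c12.png',cv2.cvtColor(np.hstack([cv2.resize(a,(448,400)),cv2.resize(g,(350,400))]),4))
E
```

```text
(no output)
```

View pics/c12.png

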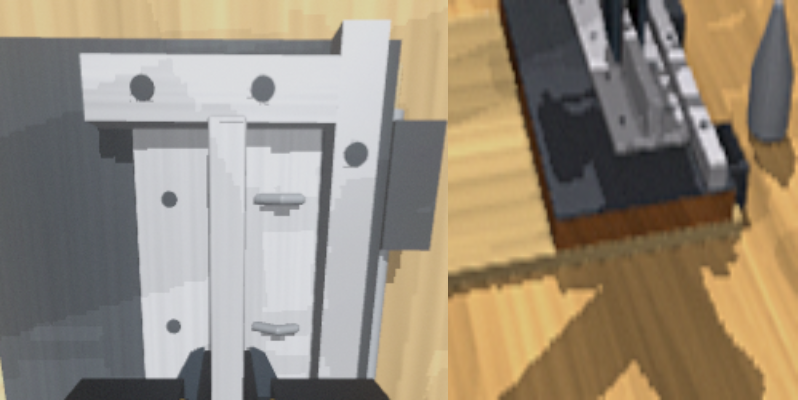

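The gap to the rail is now nearly closed (plate edge px 322, rail top edge px 333). I push a little further until the position stalls.

{"op": "send_rows", "data": {"motion": [[0.002,0,0.001,0,0,0,-0.9],[0.004,0,0.001,0,0,0,-0.9],[0.006,0,0.001,0,0,0,-0.9],[0.008,0,0.001,0,0,0,-0.9],[0.008,0,0.001,0,0,0,-0.9]]}}

```text
time_s: 37.92
ee_pos: [669.3, 213.0, 47.7]
ee_rot: [-178.8, 0.3, 88.3]
force: [-18.3, -5.5, 7.8]
gripper_width: 11.8
gripper_force: 20.0
```

```bash
python3 - <<'E'
from h import *
T=tool();f=eyes.grab_frame('wrist');print(T[:3,3].round(1))
np.savez('w.npz',T=T,**{k:np.array(v) for k,v in f.items()})
for v in (105,140,180,210):
    us=np.arange(340,420,1);w=pts(f,[(u,v) for u in us],None,T);px=f['pixels'][v,us].mean(1).astype(int)
    print(v,[(int(u),int(p),round(x[0],1),round(x[1]),round(x[2])) for u,p,x in zip(us,px,w)][20:60:2])
E
```

```text
[669.3 213.   47.7]
105 [(360, 218, np.float64(693.8), 298, 44), (362, 217, np.float64(695.0), 298, 44), (364, 221, np.float64(696.1), 298, 45), (366, 219, np.float64(697.4), 298, 44), (368, 220, np.float64(698.5), 298, 44), (370, 220, np.float64(699.7), 298, 45), (372, 218, np.float64(700.9), 298, 44), (374, 219, np.float64(702.1), 298, 44), (376, 220, np.float64(703.4), 298, 43), (378, 210, np.float64(704.4), 298, 44), (380, 148, np.float64(705.7), 298, 43), (382, 89, np.float64(707.2), 298, 42), (384, 89, np.float64(707.3), 298, 48), (386, 93, np.float64(707.4), 297, 53), (388, 215, np.float64(707.8), 297, 56), (390, 214, np.float64(709.3), 297, 55), (392, 215, np.float64(710.2), 297, 55), (394, 214, np.float64(711.5), 297, 55), (396, 214, np.float64(712.4), 297, 55), (398, 213, np.float64(713.7), 297, 55)]
140 [(360, 203, np.float64(694.0), 278, 44), (362, 207, np.float64(695.4), 278, 43), (364, 207, np.float64(696.5), 278, 44), (366, 208, np.float64(697.7), 278, 44), (368, 209, np.float64(698.9), 278, 44), (370, 205, np.float64(700.2), 278, 43), (372, 207, np.float64(701.5), 278
[... 1430 characters left out ...]
at64(697.0), 233, 44), (366, 216, np.float64(698.3), 233, 44), (368, 216, np.float64(699.6), 233, 44), (370, 214, np.float64(700.9), 233, 44), (372, 207, np.float64(702.3), 233, 43), (374, 165, np.float64(703.8), 232, 42), (376, 85, np.float64(704.5), 233, 46), (378, 85, np.float64(704.7), 235, 52), (380, 183, np.float64(705.4), 236, 55), (382, 191, np.float64(706.4), 237, 56), (384, 192, np.float64(707.9), 236, 55), (386, 192, np.float64(708.8), 237, 56), (388, 191, np.float64(710.1), 236, 56), (390, 191, np.float64(711.6), 236, 55), (392, 190, np.float64(712.5), 236, 56), (394, 190, np.float64(713.6), 236, 56), (396, 191, np.float64(715.3), 236, 54), (398, 192, np.float64(716.0), 236, 56)]
```

Stalled at x=669.3 with rising force. The depth shows the plate edge meeting the rail face (gap under 1 mm, parallel). I relax, open slightly and rise.

{"op": "send_rows", "data": {"motion": [[-0.002,0,0,0,0,0,-0.9],[-0.004,0,0,0,0,0,-0.9],[-0.004,0,0,0,0,0,-0.7],[-0.005,0,0,0,0,0,-0.5],[-0.006,0,0,0,0,0,-0.45],[-0.006,0,0,0,0,0,-0.45],[-0.006,0,0,0,0,0,-0.45],[-0.006,0,0.01,0,0,0,-0.45],[-0.006,0,0.03,0,0,0,-0.45],[-0.006,0,0.07,0,0,0,-0.45],[-0.006,0,0.12,0,0,0,-0.45],[-0.006,-0.05,0.2,0,0,0,-0.45],[-0.006,-0.12,0.28,0,0,0,-0.45],[-0.006,-0.2,0.32,0,0,0,-0.45],[-0.006,-0.2,0.32,0,0,0,-0.45]], "squeeze": 10}}

```text
time_s: 39.85
ee_pos: [677.2, 112.6, 213.4]
ee_rot: [179.6, -0.0, 88.1]
force: [-0.1, 0.0, -0.1]
gripper_width: 25.0
gripper_force: 0.0
```

```bash
python3 - <<'E'
from h import *
T=tool();f=eyes.grab_frame('wrist');print(T[:3,3].round(1))
np.savez('w.npz',T=T,**{k:np.array(v) for k,v in f.items()})
a=f['pixels'][0:250,230:510]
g=eyes.grab_frame('side')['pixels'][160:400,220:480]
cv2.imwrite('pics/c13.png',cv2.cvtColor(np.hstack([cv2.resize(a,(448,400)),cv2.resize(g,(350,323))[:400] if 0 else cv2.resize(g,(350,400))]),4))
for v in (60,90,130,170):
    us=np.arange(300,480,1);w=pts(f,[(u,v) for u in us],None,T);z=w[:,2]
    p=(abs(z-43)<3)&(w[:,0]>680)&(w[:,0]<712);r=(z>53)&(w[:,0]>695);print(v,w[p].max(0).round(1) if p.any() else None,w[r].min(0).round(1) if r.any() else None)
E
```

```text
[677.2 112.6 213.4]
60 [703.7 257.9  44.7] [705.1 253.7  53.2]
90 [703.4 226.6  45.1] [704.6 223.6  54.2]
130 [701.4 182.   44.8] [702.9 180.9  54.1]
170 [699.6 134.1  45. ] [701.2 134.6  54.3]
```

View pics/c13.png

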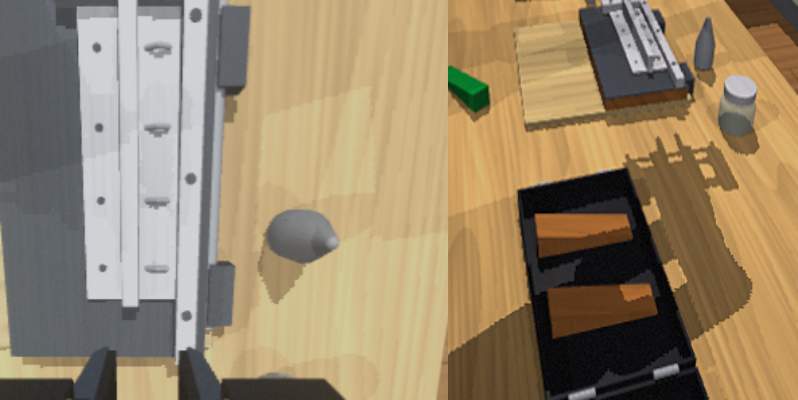

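The strip lies parallel on the rail with a constant gap of at most 1.5 mm, and both wedges are flat in the tray. One more look at the end-stop gap.

{"op": "send_rows", "data": {"motion": [[0,0.05,0.04,0,0,0,-0.45],[0,0.12,0.1,0,0,0,-0.45],[0,0.16,0.1,0,0,0,-0.45],[0,0.16,0.1,0,0,0,-0.45],[0,0.16,0.1,0,0,0,-0.45]]}}

```text
time_s: 40.58
ee_pos: [674.9, 194.5, 257.5]
ee_rot: [-179.8, 0.1, 88.3]
force: [-1.1, 0.2, 0.6]
gripper_width: 25.1
gripper_force: 0.0
```

```bash
python3 - <<'E'
from h import *
T=tool();f=eyes.grab_frame('wrist');print(T[:3,3].round(1))
vv,uu=np.mgrid[0:240,200:520];w=pts(f,np.c_[uu.ravel(),vv.ravel()],None,T)
for x in(648,656,683,690,697):
    q=w[abs(w[:,0]-x)<1.2];p=q[(abs(q[:,2]-43.5)<2)&(q[:,1]<325)];r=q[(q[:,2]>52)&(q[:,2]<59)&(q[:,1]>300)]
    print(x,'strip end y',p[:,1].max().round(1),'stop face y',r[:,1].min().round(1))
for y in(130,180,230,280,305):
    q=w[abs(w[:,1]-y)<1.2];p=q[(abs(q[:,2]-43.5)<2)&(q[:,0]>680)&(q[:,0]<712)];r=q[(q[:,2]>52)&(q[:,0]>695)]
    if len(p) and len(r):print(y,'strip x',p[:,0].max().round(1),'rail x',r[:,0].min().round(1))
q=w[(abs(w[:,2]-37)<3)&(w[:,0]<625)&(w[:,0]>575)&(w[:,1]<330)&(w[:,1]>90)];A=np.c_[q[:,:2],np.ones(len(q))];print('board plane',np.linalg.lstsq(A,q[:,2],rcond=None)[0].round(4),q[:,2].mean())
E
```

```text
[674.9 194.5 257.5]
648 strip end y 313.8 stop face y 313.8
656 strip end y 313.7 stop face y 313.5
683 strip end y 312.7 stop face y 312.7
690 strip end y 311.6 stop face y 312.3
697 strip end y 311.3 stop face y 312.2
180 strip x 700.4 rail x 702.4
230 strip x 702.2 rail x 704.2
280 strip x 704.0 rail x 707.2
305 strip x 705.6 rail x 707.2
board plane [-1.70000e-03 -3.00000e-04  3.88027e+01] 37.7339984394473
```

The strip is home in both directions (gaps within 1–2 mm pixel resolution), the board is flat and both wedges are in the tray. Handing in.

```bash
python3 -c "
from workcell import env
print(env.job_done())"
```

```text
the job is handed in; nothing more can be done
None
```

The job is handed in, with no verdict shown: the board is flat, both wedges present lie in the deep tray, the strip sits within about 2 mm of the rail and end stop, and the hammer, plumb bob and jar were not touched.

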